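# Clamp a cast bar in the trimming jig

## Robot

A 7-joint arm with a two-finger parallel gripper is mounted at the origin on a cart in front of the work surface, level with it; the furniture and walls round the work are solid. World frame = base frame: x ahead of the robot, y to its left, z up, the work surface at z = 0. Lengths are in mm, angles in rad, forces in N, time in s.
With the tool pointing down it reaches from about 400 to 875 mm from the base axis. Payload 4.4 kg.
Tool frame: the origin (TCP) lies between the finger pads; the fingertips stand 22 mm ahead of it and the grasp point (between the pads) lies 3 mm ahead of it; z points along the fingers, y is the line along which they close (so a half turn about z gives the same grasp; the last joint's range is limited). The gripper opens to 85 mm and grips with 20 to 120 N. Pads are 22 mm wide; open, the fingers measure 114 mm over their backs; the gripper's body (76 mm by 85 mm) begins 54 mm behind the grasp point. The pads swing forward as they close: fully open they stand 13 mm farther back than shut.
Start: joints at [-1.383, 0.628, 0.038, 1.517, -0.027, 0.996, -0.02], TCP at [163.18, 629.198, 253.313] pointing down, gripper open.
Joint ranges: [-3.06, 3.06], [-0.37, 2.12], [-1.25, 1.32], [0.18, 2.47], [-1.1, 4.24], [0.23, 1.98], [-2.94, 2.94]. Speed limits (rad/s): [2.57, 2.57, 3.14, 3.14, 3.14, 3.14, 3.14].

## Interface

Orientations are given as [roll, pitch, yaw] about the fixed x, y, z axes, in that order (R = Rz(yaw) Ry(pitch) Rx(roll)).
In Python, from cell import ctrl gives the robot as it stands.
- The arm moves only by the tool step_arm, never from a script. Its argument "plan" is a list of rows, each an object of numbers: "dx", "dy", "dz": the shift along the tool's x, y, z scaled (see below); "ax", "ay", "az": the turn, a rotation vector about the tool's x, y, z scaled (see below); "gripper": the opening, from 0 (shut) to 1 (fully open). A call has 1 to 20 rows; each row shifts and turns the commanded pose from where the row before left it, along the tool's axes as they then stand; what a row does not reach is not made up. The controller multiplies each number of a shift by 0.3 m and each number of a turn by 90 degrees. A row lasts 1/8 s, in which the tool goes at most 62.5 mm and 10.7 degrees, less where a joint would pass 70% of its speed; a pose out of reach is approached as far as the arm can. A call with a number of a shift or a turn outside -1 to 1 is refused whole. A call with a gripper value outside its range is refused whole. The fingers move at their own pace and stop on an object; the grip force is fixed at half the most. Time passes only in rows, so rows that do not move let the fingers close. It gives the time, the measured TCP pose, the force, the opening and the grip force at its end, in the units of the state.
- ctrl.read_state(): the state, without advancing time (a new reading comes with each control period).
- ctrl.get_image(name): name is "side" or "top" or "wrist"; returns a dict with "color" (420x560x3 uint8, red, green, blue), "range_z" (420x560 float32, mm along the optical axis (not along the pixel's ray), 0 where there is no reading), "fx", "fy", "cx", "cy" (pixels), "T" (4x4, takes a point from camera to world coordinates); the wrist camera has in their place "T_tool_cam" (4x4, takes a point from camera to tool coordinates, whose origin is the TCP and whose axes are the flange's). Camera axes: x right, y down, z forward; pixel columns grow to the right and rows downward; lengths in mm; the calibration is good to about 2 mm. A picture is of the moment at which its call begins: read the wrist's pose just before it.
- ctrl.finish_job(): hands the job in; it is judged then, once.
The state is a dict: "clock": time; "qpos": joint angles; "qd": joint speeds; "tau": joint torques, N m; "eef_pos": TCP position; "tool_rot": TCP orientation; "force": force on the tool from outside, world axes, zero at the start; "torque": the same for the moment, N m; "width": finger opening in mm; "gripper_force": force on a finger pad.
Only numpy, scipy, OpenCV 4.12 (cv2) and the standard library are available. Lean on these libraries where they do the work, as an engineer would, in place of code of your own. Each camera call takes 0.05 s, during which the arm holds its last target. There are 200 camera calls.

## Task

Clamp the cast bar that lies in the jig: with the back of a finger push the swing strap round over the bar until it meets its stop, and only then press the cam lever on the post fully down with a fingertip, so that the strap grips the bar. Push the strap only from behind, do not pinch it, and do not lift or shift the bar or any of the other things on the table.

Things in the scene. Friction and masses are not known exactly. Their poses are not given: they have to be found in the camera images.
- jig: fixed trimming jig: aluminium plate 12 mm thick, x -80 to +90, y -50 to +50 mm from the origin (on the table). Nest of low rails (top 20 mm above the table) centred at x -30, y 0; steel post at x +50, y 0 with a fork at its top (18 mm to each side, top 85 mm above the table); stop pin 10 mm thick, 56 mm high, at x +18, y -16.5. x points away from the robot and somewhat to its right, z up
- post_axis (a point): point on the vertical axis of the post about which the strap swings, at the strap's mid-height (52.5 mm above the table); axes as the jig's
- strap (a joint): angle of the swing strap about the post, rad: 0 = on its stop, pointing along the jig's -x over the bar; grows as it opens (pi/2: along the jig's +y). Range 0 to 1.75. Light friction (under 1 N at its end), stays where it is left. Closed by pushing its trailing side (facing the jig's +x when open, +y when closed)
- strap_end (a point): middle of the strap's free end, 115 mm from the post's axis. The strap is a dark steel bar 22 mm wide, 10 mm thick (47.5 to 57.5 mm above the table while the lever is up); a rubber pad 18 mm across hangs under it 80 mm from the axis, 2.5 mm above the bar's top
- strap_lead: the leading edge of the strap (6 mm wide strip along its whole length, the side that goes first as it closes); the fingers are not to press it. Its origin is on the post's axis at the strap's mid-height
- sleeve: steel sleeve on the post that carries the strap; the cam draws it and the strap down by up to 4 mm as the lever goes down. Origin on the post's axis at the strap's mid-height
- cam_lever (a joint): angle of the cam lever in rad: 0 = fully raised (handle points 0.95 rad above level, toward the jig's +x), 0.95 = fully down, handle level. Range 0 to 0.95; stiff friction, 2 to 5 N at the black grip, stays where it is left
- lever_pivot (a point): centre of the lever's horizontal pin, 74 mm above the table on the post's axis; the pin lies along the jig's y
- lever_end (a point): middle of the free end of the lever's handle, 102 mm from the pin. The last 42 mm are a black grip plate 18 mm wide and 10 mm thick (its top is 5 mm above the line from the pin to this point)
- bar: cream cast bar 36 x 58 x 25 mm lying loose in the jig's nest (2 mm play), long side along the jig's y; origin at the centre of its underside, which is 12 mm above the table; its top is 37 mm above the table
- pink_bar: bystander: pink cast bar 36 x 58 x 25 mm on the table, origin at the centre of its underside
- star_block: bystander: violet star-shaped cast block 47 x 52 x 20 mm on the table to the left of the jig, origin at the centre of its underside
- puck: bystander: round pink cast block 41 mm across, 22 mm high, origin at the centre of its underside
- jar: bystander: screw-lid jar 47 mm across, 54 mm high, behind the jig, origin at the centre of its underside
- petri: bystander: petri dish 62 mm across, 16 mm high, behind the jig, origin at the centre of its underside
There are look-alikes about, which are no part of the job. Leave any red look-alike of the bar alone.

How it is judged (in metres and radians):
On the way, in this order (a step that is already met when the one before it is completed fails the run):
1. the strap is over the bar at its stop, the cam lever still up (value of joint strap below 0.05 rad and value of joint cam_lever below 0.35 rad), for 0.2 s.
2. the cam lever is fully down with the strap over the bar (value of joint strap below 0.05 rad and value of joint cam_lever above 0.86 rad), for 0.2 s.
At the end, for the whole second after the job is handed in: the strap is within 0.05 rad of its stop, the cam lever is down to at least 0.86 of its 0.95 rad, the strap's pad presses the bar with more than 2 N, and the bar rests in the nest (all of step 2 and contact force between sleeve and bar above 2 N and linear speed of bar below 0.02 m/s and z of bar in the frame of jig below 0.016 m); the robot touches nothing.
It fails at once if the lever was pressed before the strap was over the bar (value of joint cam_lever above 0.45 rad and value of joint strap above 0.15 rad).
It fails at once if the strap was pinched or pushed on its leading edge (contact force between the fingers and strap_lead above 3 N).
It fails at once if the bar was lifted or shifted (distance of bar from where it was at the start of the episode above 0.01 m).
It fails at once if another thing was moved (distance of any of pink_bar, star_block, puck, jar, petri from where it was at the start of the episode above 0.02 m).
It also fails if it takes over 51 s, if anything falls off the work surface, if the arm or the gripper's body presses on something with over 40 N, if the wrist force passes 120 N, or if a joint passes its speed limit or range.

## Working session

There is one attempt and no reset: what is moved stays moved. The work goes in short steps, Python scripts to look and compute and a tool call to move; the robot and the scene stay as the last step left them, time stands still between calls to the robot, and variables do not carry over. Pictures are saved under pics/ and viewed, at most 10 in all, crops included, and the job is handed in when it is done.

Besides the shell and the picture viewer there is one more tool, called after ">>>" by a JSON object that holds its "api" and its "payload", one argument or row to a line. step_arm: Moves the arm, as the interface text tells. Shifts and turns lie within -1 to 1; 1 stands for 0.3 m of shift or 90 degrees of turn. Its arguments: {"type":"object","properties":{"plan":{"type":"array"}},"required":["plan"]}

```bash
mkdir -p pics; ls; cat > h.py <<'E'
import numpy as np, cv2
from cell import ctrl
def shot(n):
    im=ctrl.get_image(n); cv2.imwrite(f'pics/{n}_{len(__import__("os").listdir("pics"))}.png',im['color'][:,:,::-1]); np.savez(f'{n}.npz',**im); return im
def pts(im):
    h,w=im['range_z'].shape; u,v=np.meshgrid(np.arange(w),np.arange(h)); z=im['range_z']
    P=np.stack([(u-im['cx'])/im['fx']*z,(v-im['cy'])/im['fy']*z,z,np.ones_like(z)],-1)
    return (P@np.asarray(im['T']).T)[...,:3]
E
python3 - <<'E'
from h import *
s=ctrl.read_state(); print(s)
for n in('top','side'):
    im=shot(n); print(n,im['fx'],im['cx'],np.round(im['T'],3).tolist())
E
ls pics
```

```text
pics
{'clock': 0.0, 'qpos': array([-1.38280066,  0.62935748,  0.03845954,  1.51836563, -0.02699366,
        0.99626514, -0.01998741]), 'qd': array([ 1.23265669e-03, -6.43798355e-04,  8.75359801e-04,  1.18410279e-03,
       -3.80879632e-05,  5.93224006e-04,  4.57965526e-04]), 'tau': array([ 1.09604612e-04, -5.63400078e+01,  1.22632228e+00, -1.93445027e+01,
        1.10431243e-02,  1.03670906e-02, -7.50358335e-07]), 'eef_pos': array([163.04097096, 628.62886872, 252.3827531 ]), 'tool_rot': array([-3.13971602e+00,  4.07724788e-05,  2.88779890e+00]), 'force': array([ 0.67375967, -0.92944993,  0.82313487]), 'torque': array([ 0.00878935,  0.0730128 , -0.0501583 ]), 'gripper_force': 0.0, 'width': 85.03816078668679}
top 474.62312026977537 278.4753313234175 [[-0.006, -0.994, 0.105, 490.52], [-1.0, 0.008, 0.015, 141.395], [-0.016, -0.105, -0.994, 1116.756], [0.0, 0.0, 0.0, 1.0]]
side 390.71221604692465 278.79079824955073 [[1.0, 0.018, -0.022, 613.377], [0.027, -0.371, 0.928, -635.542], [0.008, -0.929, -0.371, 430.977], [0.0, 0.0, 0.0, 1.0]]
side_1.png
top_0.png
```

View pics/top_0.png

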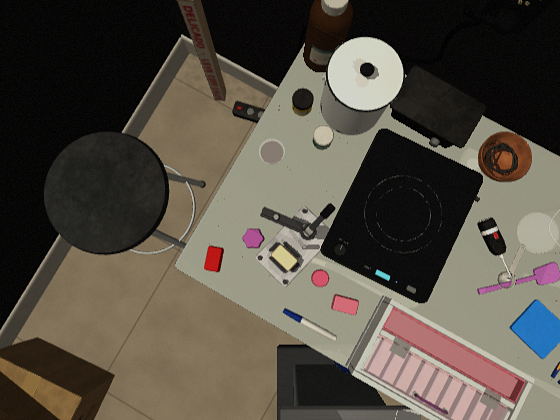

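View pics/side_1.png

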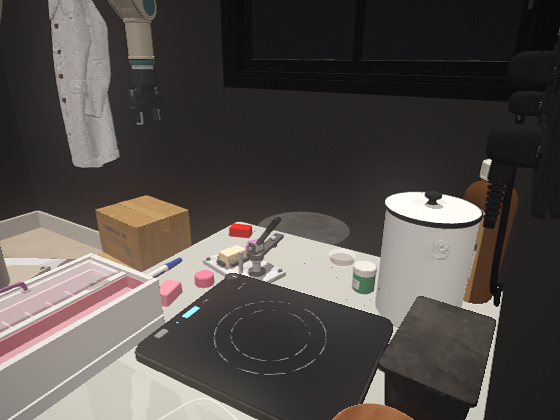

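Top view: jig plate around (290,240), cream bar at (285,257), post at ~(308,230), strap pointing to (262,212), lever grip at (327,212). The red look-alike is at (214,259), the star at (253,238), the puck at (320,278), the jar at (322,137) and the petri at (272,151). Next I measure the jig.

```bash
python3 - <<'E'
from h import *
im=dict(np.load('top.npz')); P=pts(im); c=im['color']; 
hsv=cv2.cvtColor(c,cv2.COLOR_RGB2HSV)
roi=np.zeros(c.shape[:2],bool); roi[190:290,235:350]=1
cv2.imwrite('pics/crop.png',cv2.resize(c[190:295,230:350,::-1],None,fx=6,fy=5.7,interpolation=cv2.INTER_CUBIC))
Z=P[...,2]
def blob(m,n):
    m=m&roi; k,l,s,ce=cv2.connectedComponentsWithStats(m.astype(np.uint8))
    for i in range(1,k):
        if s[i,4]>12:
            q=P[l==i]; q2=q[:,:2].astype(np.float32); print(n,s[i].tolist(),np.round(np.median(q,0)).tolist(),cv2.minAreaRect(q2))
m=(hsv[...,0]>18)&(hsv[...,0]<35)&(hsv[...,1]>50)&(hsv[...,2]>150)&(Z>25)
blob(m,'bar')
blob((Z>7)&(Z<18),'plate'); blob((Z>44)&(Z<64),'strap'); blob((Z>70),'lever')
blob((hsv[...,2]<60)&(Z>60),'grip')
E
```

```text
bar [271, 245, 26, 25, 334] [493.0, 146.0, 35.0] ((492.34722900390625, 146.5260467529297), (54.16766357421875, 31.85257911682129), 46.60499572753906)
plate [292, 206, 25, 18, 249] [588.0, 97.0, 11.0] ((585.9810791015625, 97.65604400634766), (42.69537353515625, 40.116668701171875), 47.53684997558594)
plate [255, 222, 74, 65, 1797] [511.0, 129.0, 11.0] ((519.0574340820312, 121.95375061035156), (99.59947967529297, 168.97348022460938), 45.541996002197266)
plate [246, 230, 9, 10, 23] [537.0, 229.0, 17.0] ((542.1246948242188, 228.46229553222656), (26.28398895263672, 14.425544738769531), 31.994951248168945)
plate [260, 231, 4, 11, 17] [539.0, 197.0, 16.0] ((541.8465576171875, 198.0374298095703), (23.4615421295166, 7.094679832458496), 0.5215873718261719)
plate [250, 232, 9, 5, 21] [546.0, 215.0, 17.0] ((546.3901977539062, 215.3333282470703), (18.613157272338867, 9.420548439025879), 89.82608032226562)
plate [253, 243, 8, 5, 15] [519.0, 206.0, 15.0] ((520.2720336914062, 208.8563995361328), (6.870715141296387, 17.521242141723633), 25.349416732788086)
strap [260, 206, 51, 32, 480] [575.0, 146.0, 56.0] ((572.627197265625, 139.2368621826172), (124.09249114990234, 25.72735023498535), 64.50934600830078)
strap [302, 244, 5, 5, 17] [517.0, 101.0, 54.0] ((518.017333984375, 101.1529541015625), (7.897345066070557, 7.906229019165039), 45.87809371948242)
strap [334, 245, 9, 6, 16] [512.0, 24.0, 45.0] ((513.4321899414062, 25.339420318603516), (7.029052734375, 19.82557487487793), 26.02822494506836)
lever [302, 203, 34, 35, 336] [570.0, 73.0, 113.0] ((547.6011352539062, 95.39541625976562), (34.112152099609375, 142.59390258789062), 37.68230056762695)
grip [309, 204, 26, 34, 243] [576.0, 67.0, 125.0] ((541.6834106445312, 90.83778381347656), (20.382282257080078, 142.41586303710938), 53.45703125)
grip [302, 223, 7, 8, 25] [558.0, 100.0, 83.0] ((559.8215942382812, 98.85270690917969), (6.31288480758667, 17.63975715637207), 50.77540588378906)
```

View pics/crop.png

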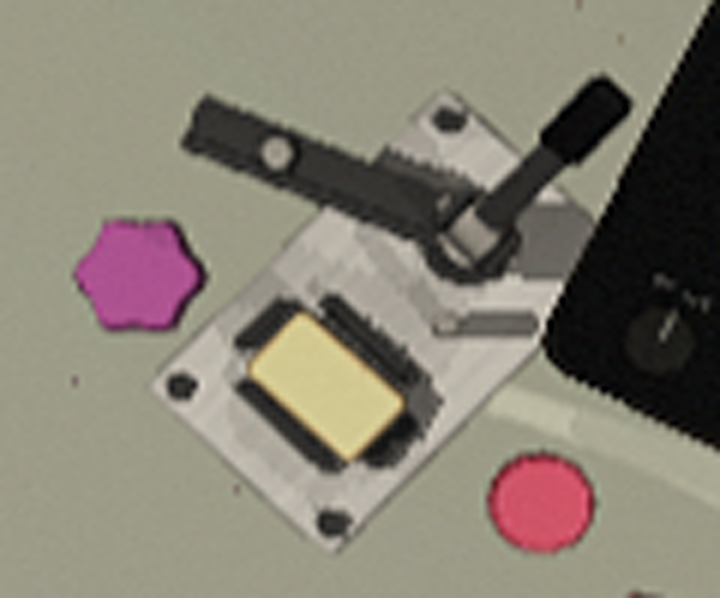

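Jig yaw ≈ -44.5°, origin ≈ (515.5,125), post ≈ (551,90), strap open ≈ 71°. Next: shut the gripper and travel high to behind the strap.

>>> {"api": "step_arm", "payload": {
  "plan": [
    {"dx": -0.07, "dy": -0.04, "gripper": 0},
    {"dx": -0.14, "dy": -0.08, "gripper": 0},
    {"dx": -0.14, "dy": -0.08, "gripper": 0},
    {"dx": -0.14, "dy": -0.08, "gripper": 0},
    {"dx": -0.14, "dy": -0.08, "gripper": 0},
    {"dx": -0.14, "dy": -0.08, "gripper": 0},
    {"dx": -0.14, "dy": -0.08, "gripper": 0},
    {"dx": -0.14, "dy": -0.08, "gripper": 0},
    {"dx": -0.14, "dy": -0.08, "gripper": 0},
    {"dx": -0.14, "dy": -0.08, "gripper": 0},
    {"dx": -0.14, "dy": -0.08, "gripper": 0},
    {"dx": -0.14, "dy": -0.08, "gripper": 0},
    {"dx": -0.14, "dy": -0.08, "gripper": 0},
    {"dx": -0.14, "dy": -0.09, "gripper": 0},
    {"dx": -0.11, "dy": -0.07, "gripper": 0},
    {"dx": -0.07, "dy": -0.05, "gripper": 0},
    {"gripper": 0}
  ]
}}

```text
invalid input
```

>>> {"api": "step_arm", "payload": {
  "plan": [
    {"az": 0.06, "gripper": 0},
    {"az": 0.11, "gripper": 0},
    {"az": 0.11, "gripper": 0},
    {"az": 0.11, "gripper": 0},
    {"az": 0.11, "gripper": 0},
    {"az": 0.11, "gripper": 0},
    {"az": 0.11, "gripper": 0},
    {"az": 0.11, "gripper": 0},
    {"az": 0.11, "gripper": 0},
    {"az": 0.11, "gripper": 0},
    {"az": 0.07, "gripper": 0},
    {"gripper": 0}
  ]
}}

```text
invalid input
```

>>> {"api": "step_arm", "payload": {
  "plan": [
    {"dx": -0.07, "dy": -0.04, "dz": 0, "ax": 0, "ay": 0, "az": 0, "gripper": 0}
  ]
}}

```text
clock: 0.22
eef_pos: [178.9, 612.6, 252.6]
tool_rot: [-3.141, -0.001, 2.891]
force: [0.6, 0.7, -0.2]
width: 69.6
gripper_force: 0.0
```

>>> {"api": "step_arm", "payload": {
  "plan": [
    {"dx": -0.14, "dy": -0.08, "dz": 0, "ax": 0, "ay": 0, "az": 0, "gripper": 0},
    {"dx": -0.14, "dy": -0.08, "dz": 0, "ax": 0, "ay": 0, "az": 0, "gripper": 0},
    {"dx": -0.14, "dy": -0.08, "dz": 0, "ax": 0, "ay": 0, "az": 0, "gripper": 0},
    {"dx": -0.14, "dy": -0.08, "dz": 0, "ax": 0, "ay": 0, "az": 0, "gripper": 0},
    {"dx": -0.14, "dy": -0.08, "dz": 0, "ax": 0, "ay": 0, "az": 0, "gripper": 0},
    {"dx": -0.14, "dy": -0.08, "dz": 0, "ax": 0, "ay": 0, "az": 0, "gripper": 0},
    {"dx": -0.14, "dy": -0.08, "dz": 0, "ax": 0, "ay": 0, "az": 0, "gripper": 0},
    {"dx": -0.14, "dy": -0.08, "dz": 0, "ax": 0, "ay": 0, "az": 0, "gripper": 0},
    {"dx": -0.14, "dy": -0.08, "dz": 0, "ax": 0, "ay": 0, "az": 0, "gripper": 0},
    {"dx": -0.14, "dy": -0.08, "dz": 0, "ax": 0, "ay": 0, "az": 0, "gripper": 0},
    {"dx": -0.14, "dy": -0.08, "dz": 0, "ax": 0, "ay": 0, "az": 0, "gripper": 0},
    {"dx": -0.14, "dy": -0.09, "dz": 0, "ax": 0, "ay": 0, "az": 0, "gripper": 0},
    {"dx": -0.12, "dy": -0.07, "dz": 0, "ax": 0, "ay": 0, "az": 0, "gripper": 0},
    {"dx": -0.06, "dy": -0.04, "dz": 0, "ax": 0, "ay": 0, "az": 0, "gripper": 0}
  ]
}}

```text
clock: 1.98
eef_pos: [640.3, 153.9, 253.0]
tool_rot: [-3.139, 0.0, 2.883]
force: [-0.5, 0.1, 0.0]
width: -0.0
gripper_force: 0.0
```

>>> {"api": "step_arm", "payload": {
  "plan": [
    {"dx": 0, "dy": 0, "dz": 0, "ax": 0, "ay": 0, "az": 0.06, "gripper": 0},
    {"dx": 0, "dy": 0, "dz": 0, "ax": 0, "ay": 0, "az": 0.11, "gripper": 0},
    {"dx": 0, "dy": 0, "dz": 0, "ax": 0, "ay": 0, "az": 0.11, "gripper": 0},
    {"dx": 0, "dy": 0, "dz": 0, "ax": 0, "ay": 0, "az": 0.11, "gripper": 0},
    {"dx": 0, "dy": 0, "dz": 0, "ax": 0, "ay": 0, "az": 0.11, "gripper": 0},
    {"dx": 0, "dy": 0, "dz": 0, "ax": 0, "ay": 0, "az": 0.11, "gripper": 0},
    {"dx": 0, "dy": 0, "dz": 0, "ax": 0, "ay": 0, "az": 0.11, "gripper": 0},
    {"dx": 0, "dy": 0, "dz": 0, "ax": 0, "ay": 0, "az": 0.11, "gripper": 0},
    {"dx": 0, "dy": 0, "dz": 0, "ax": 0, "ay": 0, "az": 0.11, "gripper": 0},
    {"dx": 0, "dy": 0, "dz": 0, "ax": 0, "ay": 0, "az": 0.11, "gripper": 0},
    {"dx": 0, "dy": 0, "dz": 0, "ax": 0, "ay": 0, "az": 0.07, "gripper": 0},
    {"dx": 0, "dy": 0, "dz": 0, "ax": 0, "ay": 0, "az": 0, "gripper": 0}
  ]
}}

```text
clock: 3.48
eef_pos: [638.4, 159.0, 253.0]
tool_rot: [-3.14, 0.0, 1.13]
force: [-1.2, 0.3, -0.6]
width: 0.2
gripper_force: 0.0
```

```bash
cat >> h.py <<'E'
from scipy.spatial.transform import Rotation as R
def wrist():
    s=ctrl.read_state(); T=np.eye(4); T[:3,:3]=R.from_euler('xyz',s['tool_rot']).as_matrix(); T[:3,3]=s['eef_pos']
    im=shot('wrist'); im['T']=T@im['T_tool_cam']; np.savez('wrist.npz',**im); return im
E
python3 - <<'E'
from h import *
im=wrist(); P=pts(im); print(np.round(im['T'],2).tolist())
Z=P[...,2]; X=P[...,0];Y=P[...,1]
near=(abs(X-530)<130)&(abs(Y-130)<130)&(im['range_z']>0)
for n,lo,hi in(('strap',52,62),('lever',70,160),('barlev',30,40),('plate',9,14)):
    m=(near&(Z>lo)&(Z<hi)).astype(np.uint8); k,l,s,c=cv2.connectedComponentsWithStats(m)
    for i in range(1,k):
        if s[i,4]>150: q=P[l==i]; print(n,s[i].tolist(),np.round(q.min(0)),np.round(q.max(0)),cv2.minAreaRect(q[:,:2].astype(np.float32)))
E
ls pics
```

```text
[[0.9, -0.4, -0.14, 673.61], [-0.43, -0.86, -0.29, 234.31], [-0.0, 0.32, -0.95, 374.32], [0.0, 0.0, 0.0, 1.0]]
strap [212, 173, 33, 106, 1960] [535.  78.  52.] [606. 200.  62.] ((574.0715942382812, 139.37039184570312), (122.47697448730469, 30.85173225402832), 64.35889434814453)
lever [216, 266, 27, 38, 688] [535.  76.  70.] [567. 107. 104.] ((554.8679809570312, 89.26667785644531), (32.81998062133789, 26.22032356262207), 45.6585807800293)
barlev [150, 219, 37, 48, 1249] [463. 117.  30.] [521. 176.  39.] ((492.4382019042969, 146.77691650390625), (55.196720123291016, 33.58164978027344), 47.044639587402344)
plate [129, 188, 91, 101, 3576] [425.  60.   9.] [555. 215.  14.] ((498.44921875, 136.71621704101562), (107.38977813720703, 121.41138458251953), 45.7775993347168)
plate [237, 217, 40, 68, 1190] [538.  50.   9.] [612. 135.  14.] ((578.7334594726562, 82.56449890136719), (92.80341339111328, 48.039825439453125), 65.27458190917969)
crop.png
side_1.png
top_0.png
wrist_3.png
```

Near view agrees: strap direction 64.4° and post (552,90). Now I descend behind the strap.

>>> {"api": "step_arm", "payload": {
  "plan": [
    {"dx": 0, "dy": 0, "dz": 0.08, "ax": 0, "ay": 0, "az": 0, "gripper": 0},
    {"dx": 0, "dy": 0, "dz": 0.12, "ax": 0, "ay": 0, "az": 0, "gripper": 0},
    {"dx": 0, "dy": 0, "dz": 0.12, "ax": 0, "ay": 0, "az": 0, "gripper": 0},
    {"dx": 0, "dy": 0, "dz": 0.12, "ax": 0, "ay": 0, "az": 0, "gripper": 0},
    {"dx": 0, "dy": 0, "dz": 0.1, "ax": 0, "ay": 0, "az": 0, "gripper": 0},
    {"dx": 0, "dy": 0, "dz": 0.08, "ax": 0, "ay": 0, "az": 0, "gripper": 0},
    {"dx": 0, "dy": 0, "dz": 0, "ax": 0, "ay": 0, "az": 0, "gripper": 0}
  ]
}}

```text
clock: 4.4
eef_pos: [637.5, 158.5, 65.5]
tool_rot: [-3.138, 0.002, 1.13]
force: [0.0, -0.8, 0.9]
width: 0.4
gripper_force: 0.0
```

```bash
python3 - <<'E'
from h import *
im=shot('side'); c=im['color'][190:310,180:340,::-1]
cv2.imwrite('pics/crop2.png',cv2.resize(c,None,fx=5,fy=5,interpolation=cv2.INTER_CUBIC))
# closing arc: tool centre offset from strap centreline d, radius r
post=np.array([551.5,90.]); r,d=100,11+14.5
s=ctrl.read_state(); p=s['eef_pos'][:2]; 
for a in np.radians([64.4,75,85,95,105,115,125,135.5]):
    e=np.array([np.cos(a),np.sin(a)]); n=np.array([e[1],-e[0]])
    print(round(np.degrees(a)),np.round(post+r*e+d*n,1))
E
```

```text
64 [617.7 169.2]
75 [602. 180.]
85 [585.6 187.4]
95 [568.2 191.8]
105 [550.2 193.2]
115 [532.3 191.4]
125 [515.  186.5]
136 [498.  178.3]
```

View pics/crop2.png

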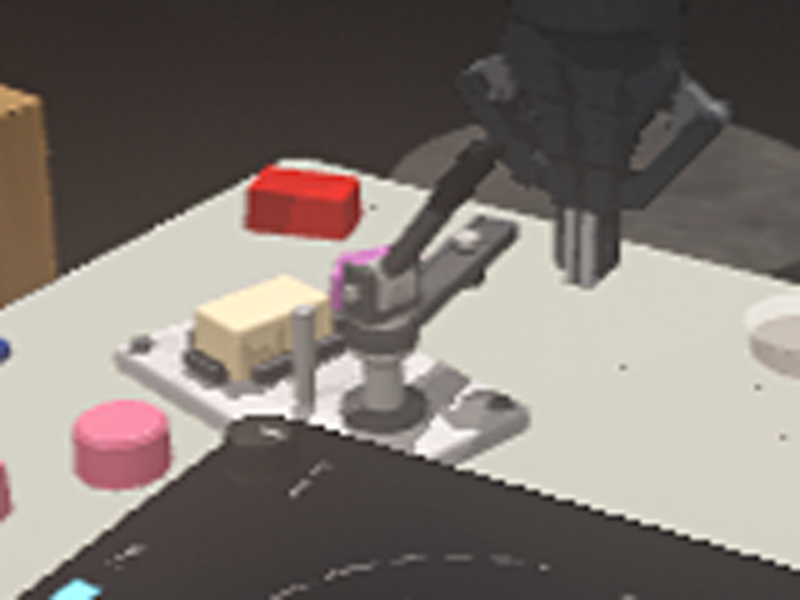

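The shut fingers hang behind the strap at crop pixel (585,270), tip about level with the strap and clear of everything. Now I start the push along the arc.

>>> {"api": "step_arm", "payload": {
  "plan": [
    {"dx": 0, "dy": -0.04, "dz": -0.005, "ax": 0, "ay": 0, "az": 0, "gripper": 0},
    {"dx": 0, "dy": -0.03, "dz": 0, "ax": 0, "ay": 0, "az": 0, "gripper": 0},
    {"dx": 0.009, "dy": -0.053, "dz": 0, "ax": 0, "ay": 0, "az": -0.1, "gripper": 0},
    {"dx": 0.009, "dy": -0.053, "dz": 0, "ax": 0, "ay": 0, "az": -0.1, "gripper": 0},
    {"dx": 0.009, "dy": -0.053, "dz": 0, "ax": 0, "ay": 0, "az": -0.1, "gripper": 0},
    {"dx": 0, "dy": 0, "dz": 0, "ax": 0, "ay": 0, "az": 0, "gripper": 0}
  ]
}}

```text
clock: 5.2
eef_pos: [576.0, 189.9, 69.7]
tool_rot: [-3.141, -0.002, 1.6]
force: [0.0, 0.3, -0.2]
width: 0.2
gripper_force: 0.0
```

```bash
cat > chk.py <<'E'
from h import *
s=ctrl.read_state(); a=s['tool_rot'][2]; e=np.array([np.cos(a),np.sin(a)]); n=np.array([e[1],-e[0]])
v=s['eef_pos'][:2]-[551.5,90]; print(np.degrees(a),'r',v@e,'d',v@n,s['eef_pos'],s['force'])
im=shot('top'); P=pts(im); Z=P[...,2]; m=np.zeros(Z.shape,bool); m[195:290,240:340]=1; D=np.hypot(P[...,0]-551.5,P[...,1]-90)
m&=(Z>48)&(Z<62)&(D>22)&(D<122)
k,l,st,c=cv2.connectedComponentsWithStats(m.astype(np.uint8))
for i in range(1,k):
    if st[i,4]>15: q=P[l==i][:,:2]; w=q.mean(0)-[551.5,90]; print(st[i].tolist(),'ang',np.degrees(np.arctan2(w[1],w[0])),np.hypot(*w), cv2.minAreaRect(q.astype(np.float32)))
E
python3 chk.py
```

```text
91.67524081839677 r 99.12275122311361 d 27.362788517058878 [575.95330882 189.88031685  69.67178069] [ 0.03277044  0.26198654 -0.20035164]
[283, 226, 18, 10, 170] ang 89.95952579776029 39.7842299772477 ((551.65185546875, 128.7548370361328), (38.062782287597656, 20.471744537353516), 89.64634704589844)
[302, 244, 5, 4, 16] ang 161.57486562989325 35.287465299727636 ((518.0206298828125, 101.08733367919922), (8.92949104309082, 6.770528793334961), 88.71314239501953)
```

Strap is following (≈90°), with r steady at 99. I continue to the stop, slower at the end.

>>> {"api": "step_arm", "payload": {
  "plan": [
    {"dx": 0.009, "dy": -0.053, "dz": 0.005, "ax": 0, "ay": 0, "az": -0.1, "gripper": 0},
    {"dx": 0.009, "dy": -0.053, "dz": 0, "ax": 0, "ay": 0, "az": -0.1, "gripper": 0},
    {"dx": 0.009, "dy": -0.053, "dz": 0, "ax": 0, "ay": 0, "az": -0.1, "gripper": 0},
    {"dx": 0.009, "dy": -0.053, "dz": 0, "ax": 0, "ay": 0, "az": -0.1, "gripper": 0},
    {"dx": 0.004, "dy": -0.026, "dz": 0, "ax": 0, "ay": 0, "az": -0.05, "gripper": 0},
    {"dx": 0.003, "dy": -0.016, "dz": 0, "ax": 0, "ay": 0, "az": -0.03, "gripper": 0},
    {"dx": 0, "dy": 0, "dz": 0, "ax": 0, "ay": 0, "az": 0, "gripper": 0}
  ]
}}

```text
clock: 6.12
eef_pos: [503.3, 175.7, 67.4]
tool_rot: [3.141, 0.001, 2.351]
force: [-0.5, -0.1, 1.2]
width: -0.1
gripper_force: 0.0
```

```bash
python3 chk.py
```

```text
134.727888524766 r 94.79898259356354 d 26.038203451916964 [503.28513153 175.67474306  67.41614517] [-0.52364256 -0.05029379  1.2163882 ]
[292, 233, 15, 18, 140] ang 136.9402235873724 34.45954625046259 ((523.1260986328125, 112.82267761230469), (31.500211715698242, 33.23987579345703), 44.58686828613281)
```

>>> {"api": "step_arm", "payload": {
  "plan": [
    {"dx": 0, "dy": -0.004, "dz": 0, "ax": 0, "ay": 0, "az": 0, "gripper": 0},
    {"dx": 0, "dy": -0.004, "dz": 0, "ax": 0, "ay": 0, "az": 0, "gripper": 0},
    {"dx": 0, "dy": 0, "dz": 0, "ax": 0, "ay": 0, "az": 0, "gripper": 0}
  ]
}}

```text
clock: 6.55
eef_pos: [501.3, 174.3, 67.3]
tool_rot: [3.141, 0.0, 2.353]
force: [0.1, 0.4, -0.9]
width: -0.1
gripper_force: 0.2
```

>>> {"api": "step_arm", "payload": {
  "plan": [
    {"dx": 0, "dy": -0.005, "dz": 0, "ax": 0, "ay": 0, "az": 0, "gripper": 0},
    {"dx": 0, "dy": -0.005, "dz": 0, "ax": 0, "ay": 0, "az": 0, "gripper": 0},
    {"dx": 0, "dy": 0, "dz": 0, "ax": 0, "ay": 0, "az": 0, "gripper": 0},
    {"dx": 0, "dy": 0, "dz": 0, "ax": 0, "ay": 0, "az": 0, "gripper": 0}
  ]
}}

```text
clock: 7.05
eef_pos: [499.5, 172.8, 67.5]
tool_rot: [3.14, 0.0, 2.354]
force: [2.5, 3.2, 0.5]
width: 0.0
gripper_force: 1.6
```

Reaction of 4 N against the push means the strap is on its stop. One slight press more, then retreat backwards and up.

>>> {"api": "step_arm", "payload": {
  "plan": [
    {"dx": 0, "dy": -0.004, "dz": 0, "ax": 0, "ay": 0, "az": 0, "gripper": 0},
    {"dx": 0, "dy": 0, "dz": 0, "ax": 0, "ay": 0, "az": 0, "gripper": 0},
    {"dx": 0, "dy": 0, "dz": 0, "ax": 0, "ay": 0, "az": 0, "gripper": 0}
  ]
}}

```text
clock: 7.42
eef_pos: [498.9, 172.3, 67.5]
tool_rot: [3.14, 0.0, 2.354]
force: [2.7, 3.6, -0.5]
width: 0.2
gripper_force: 2.5
```

>>> {"api": "step_arm", "payload": {
  "plan": [
    {"dx": 0, "dy": 0.05, "dz": 0, "ax": 0, "ay": 0, "az": 0, "gripper": 0},
    {"dx": 0, "dy": 0.08, "dz": 0, "ax": 0, "ay": 0, "az": 0, "gripper": 0},
    {"dx": 0, "dy": 0, "dz": -0.1, "ax": 0, "ay": 0, "az": 0, "gripper": 0},
    {"dx": 0, "dy": 0, "dz": -0.15, "ax": 0, "ay": 0, "az": 0, "gripper": 0},
    {"dx": 0, "dy": 0, "dz": -0.15, "ax": 0, "ay": 0, "az": 0, "gripper": 0},
    {"dx": 0, "dy": 0, "dz": -0.15, "ax": 0, "ay": 0, "az": 0, "gripper": 0},
    {"dx": 0, "dy": 0, "dz": -0.1, "ax": 0, "ay": 0, "az": 0, "gripper": 0},
    {"dx": 0, "dy": 0, "dz": 0, "ax": 0, "ay": 0, "az": 0, "gripper": 0}
  ]
}}

```text
clock: 8.43
eef_pos: [526.7, 198.9, 264.4]
tool_rot: [3.139, 0.001, 2.353]
force: [0.3, -0.5, -0.6]
width: -0.1
gripper_force: 0.0
```

```bash
python3 chk.py; python3 - <<'E'
from h import *
im=dict(np.load('top.npz')); c=im['color']
cv2.imwrite('pics/crop3.png',cv2.resize(c[190:295,230:350,::-1],None,fx=6,fy=5.7,interpolation=cv2.INTER_CUBIC))
P=pts(im);Z=P[...,2]; m=np.zeros(Z.shape,bool); m[195:260,300:345]=1; m&=(Z>90)&(Z<200); q=P[m]
for z in range(90,180,10):
    w=q[(q[:,2]>=z)&(q[:,2]<z+10)]
    if len(w): print(z,len(w),np.round(w.mean(0)))
E
```

```text
134.8276065882321 r 94.7250969286325 d 59.20767957639903 [526.71300866 198.92198295 264.40740738] [ 0.2723041  -0.53069418 -0.58922576]
[283, 234, 24, 27, 273] ang 136.88038417012288 48.74680224624386 ((512.036376953125, 122.99301147460938), (29.883432388305664, 62.808616638183594), 44.46438217163086)
90 24 [560.  82.  95.]
100 27 [567.  77. 105.]
110 27 [572.  71. 115.]
120 29 [578.  66. 125.]
130 37 [583.  61. 135.]
140 39 [589.  55. 146.]
150 40 [594.  49. 153.]
```

View pics/crop3.png

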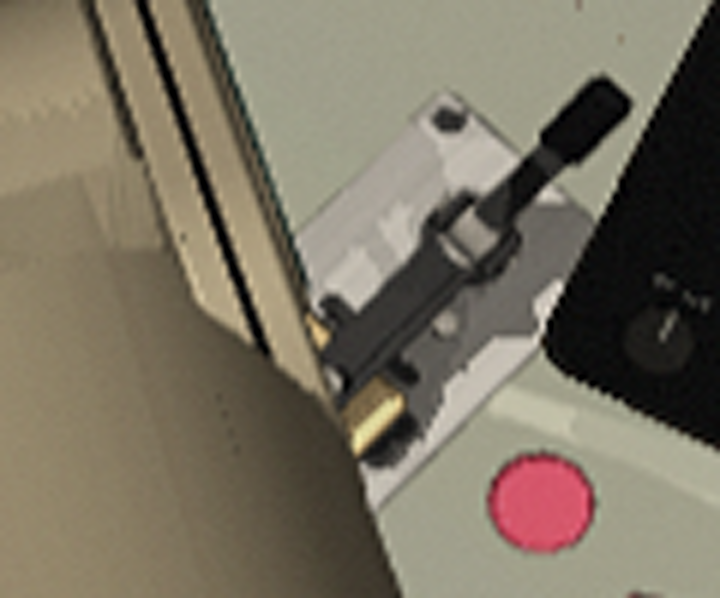

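Strap lies along the jig's -x over the bar, and its side is clear of the stop pin at (445,322) by no visible opening. The lever is still up. Now I move above the lever's inner side.

>>> {"api": "step_arm", "payload": {
  "plan": [
    {"dx": -0.07, "dy": -0.03, "dz": 0, "ax": 0, "ay": 0, "az": 0, "gripper": 0},
    {"dx": -0.14, "dy": -0.07, "dz": 0, "ax": 0, "ay": 0, "az": 0, "gripper": 0},
    {"dx": -0.14, "dy": -0.07, "dz": 0, "ax": 0, "ay": 0, "az": 0, "gripper": 0},
    {"dx": -0.066, "dy": -0.026, "dz": 0, "ax": 0, "ay": 0, "az": 0, "gripper": 0},
    {"dx": 0, "dy": 0, "dz": 0, "ax": 0, "ay": 0, "az": 0, "gripper": 0},
    {"dx": 0, "dy": 0, "dz": 0.1, "ax": 0, "ay": 0, "az": 0, "gripper": 0},
    {"dx": 0, "dy": 0, "dz": 0.1, "ax": 0, "ay": 0, "az": 0, "gripper": 0},
    {"dx": 0, "dy": 0, "dz": 0.05, "ax": 0, "ay": 0, "az": 0, "gripper": 0},
    {"dx": 0, "dy": 0, "dz": 0, "ax": 0, "ay": 0, "az": 0, "gripper": 0}
  ]
}}

```text
clock: 9.6
eef_pos: [571.1, 70.5, 186.3]
tool_rot: [-3.14, -0.002, 2.356]
force: [0.2, -0.6, 0.6]
width: 0.2
gripper_force: 0.0
```

```bash
python3 - <<'E'
from h import *
im=shot('side'); c=im['color'][190:310,180:340,::-1]
cv2.imwrite('pics/crop4.png',cv2.resize(c,None,fx=5,fy=5,interpolation=cv2.INTER_CUBIC))
p=ctrl.read_state()['eef_pos']; v=p[:2]-[551.5,90]; print('h',v@[.713,-.701],'y',v@[.701,.713],p)
E
```

```text
h 28.577372174935512 y 0.24368461067291314 [572.05121605  70.13644061 187.30385187]
```

View pics/crop4.png

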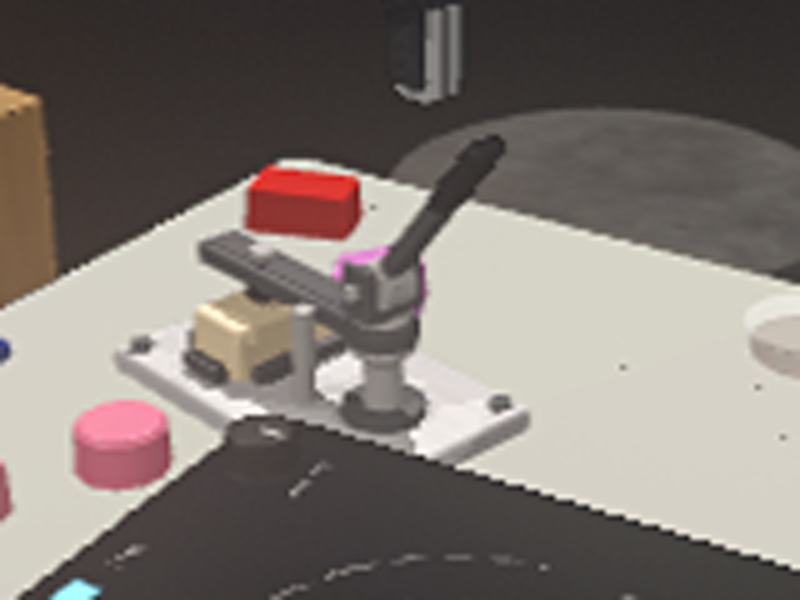

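The fingertip at (425,95) is above and inboard of the raised lever grip (485,150), and the strap rests against the pin. I press down along the lever's arc.

>>> {"api": "step_arm", "payload": {
  "plan": [
    {"dx": -0.012, "dy": 0, "dz": 0.028, "ax": 0, "ay": 0, "az": 0, "gripper": 0},
    {"dx": -0.013, "dy": 0, "dz": 0.028, "ax": 0, "ay": 0, "az": 0, "gripper": 0},
    {"dx": -0.018, "dy": 0, "dz": 0.013, "ax": 0, "ay": 0, "az": 0, "gripper": 0},
    {"dx": -0.018, "dy": 0, "dz": 0.013, "ax": 0, "ay": 0, "az": 0, "gripper": 0},
    {"dx": 0, "dy": 0, "dz": 0, "ax": 0, "ay": 0, "az": 0, "gripper": 0}
  ]
}}

```text
clock: 10.28
eef_pos: [585.3, 55.5, 162.3]
tool_rot: [-3.141, 0.0, 2.353]
force: [0.6, -0.6, 0.2]
width: 0.1
gripper_force: 0.0
```

>>> {"api": "step_arm", "payload": {
  "plan": [
    {"dx": -0.02, "dy": 0, "dz": 0.021, "ax": 0, "ay": 0, "az": 0, "gripper": 0},
    {"dx": -0.02, "dy": 0, "dz": 0.022, "ax": 0, "ay": 0, "az": 0, "gripper": 0},
    {"dx": -0.012, "dy": 0, "dz": 0.018, "ax": 0, "ay": 0, "az": 0, "gripper": 0},
    {"dx": -0.012, "dy": 0, "dz": 0.019, "ax": 0, "ay": 0, "az": 0, "gripper": 0},
    {"dx": 0, "dy": 0, "dz": 0, "ax": 0, "ay": 0, "az": 0, "gripper": 0}
  ]
}}

```text
clock: 10.9
eef_pos: [598.5, 41.9, 138.0]
tool_rot: [-3.141, -0.0, 2.353]
force: [-0.6, -0.5, 0.0]
width: 0.0
gripper_force: 0.0
```

```bash
python3 - <<'E'
from h import *
im=shot('side'); c=im['color'][190:310,180:340,::-1]
cv2.imwrite('pics/crop5.png',cv2.resize(c,None,fx=5,fy=5,interpolation=cv2.INTER_CUBIC))
p=ctrl.read_state()['eef_pos']; v=p[:2]-[551.5,90]; print('h',v@[.713,-.701],'y',v@[.701,.713],p,ctrl.read_state()['force'])
E
```

```text
h 67.04919650055389 y -1.4676511514950406 [598.28801489  41.94102442 138.20852838] [0.71595676 0.22442788 0.23419367]
```

View pics/crop5.png

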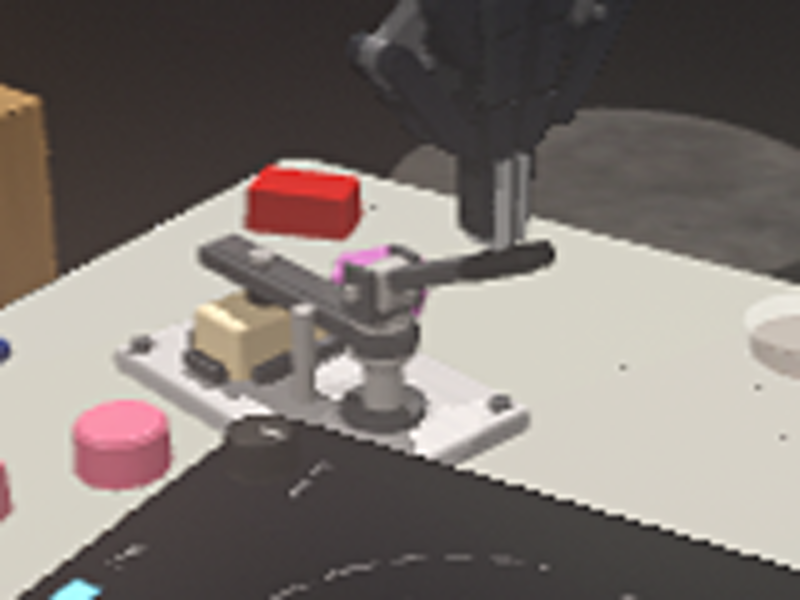

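The fingertip at (505,240) is on the grip, and the lever is more than half down. I continue to level.

>>> {"api": "step_arm", "payload": {
  "plan": [
    {"dx": -0.009, "dy": 0, "dz": 0.02, "ax": 0, "ay": 0, "az": 0, "gripper": 0},
    {"dx": -0.009, "dy": 0, "dz": 0.02, "ax": 0, "ay": 0, "az": 0, "gripper": 0},
    {"dx": -0.006, "dy": 0, "dz": 0.021, "ax": 0, "ay": 0, "az": 0, "gripper": 0},
    {"dx": -0.006, "dy": 0, "dz": 0.021, "ax": 0, "ay": 0, "az": 0, "gripper": 0},
    {"dx": -0.003, "dy": 0, "dz": 0.02, "ax": 0, "ay": 0, "az": 0, "gripper": 0},
    {"dx": -0.003, "dy": 0, "dz": 0.02, "ax": 0, "ay": 0, "az": 0, "gripper": 0},
    {"dx": 0, "dy": 0, "dz": 0, "ax": 0, "ay": 0, "az": 0, "gripper": 0}
  ]
}}

```text
clock: 11.82
eef_pos: [606.0, 34.9, 101.4]
tool_rot: [-3.141, -0.001, 2.354]
force: [-0.3, 0.4, 0.5]
width: 0.0
gripper_force: 0.0
```

>>> {"api": "step_arm", "payload": {
  "plan": [
    {"dx": 0, "dy": 0, "dz": 0.006, "ax": 0, "ay": 0, "az": 0, "gripper": 0},
    {"dx": 0, "dy": 0, "dz": 0.006, "ax": 0, "ay": 0, "az": 0, "gripper": 0},
    {"dx": 0, "dy": 0, "dz": 0, "ax": 0, "ay": 0, "az": 0, "gripper": 0}
  ]
}}

```text
clock: 12.2
eef_pos: [606.2, 35.0, 100.6]
tool_rot: [3.141, -0.0, 2.354]
force: [-4.1, 0.3, 16.3]
width: -0.0
gripper_force: 8.3
```

16 N upward means the lever is at its end. A short hold, then I lift off and look.

>>> {"api": "step_arm", "payload": {
  "plan": [
    {"dx": 0, "dy": 0, "dz": 0.004, "ax": 0, "ay": 0, "az": 0, "gripper": 0},
    {"dx": 0, "dy": 0, "dz": 0, "ax": 0, "ay": 0, "az": 0, "gripper": 0},
    {"dx": 0, "dy": 0, "dz": 0, "ax": 0, "ay": 0, "az": 0, "gripper": 0},
    {"dx": 0, "dy": 0, "dz": -0.05, "ax": 0, "ay": 0, "az": 0, "gripper": 0},
    {"dx": 0, "dy": 0, "dz": -0.1, "ax": 0, "ay": 0, "az": 0, "gripper": 0},
    {"dx": 0, "dy": 0, "dz": -0.15, "ax": 0, "ay": 0, "az": 0, "gripper": 0},
    {"dx": 0, "dy": 0, "dz": -0.15, "ax": 0, "ay": 0, "az": 0, "gripper": 0},
    {"dx": 0, "dy": 0, "dz": 0, "ax": 0, "ay": 0, "az": 0, "gripper": 0},
    {"dx": 0, "dy": 0, "dz": 0, "ax": 0, "ay": 0, "az": 0, "gripper": 0}
  ]
}}

```text
clock: 13.32
eef_pos: [605.6, 35.0, 231.8]
tool_rot: [-3.141, -0.001, 2.354]
force: [-0.3, 0.4, 1.0]
width: 0.1
gripper_force: 0.0
```

```bash
python3 - <<'E'
from h import *
im=shot('side'); c=im['color'][190:310,180:340,::-1]
cv2.imwrite('pics/crop6.png',cv2.resize(c,None,fx=5,fy=5,interpolation=cv2.INTER_CUBIC))
E
```

```text
(no output)
```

View pics/crop6.png

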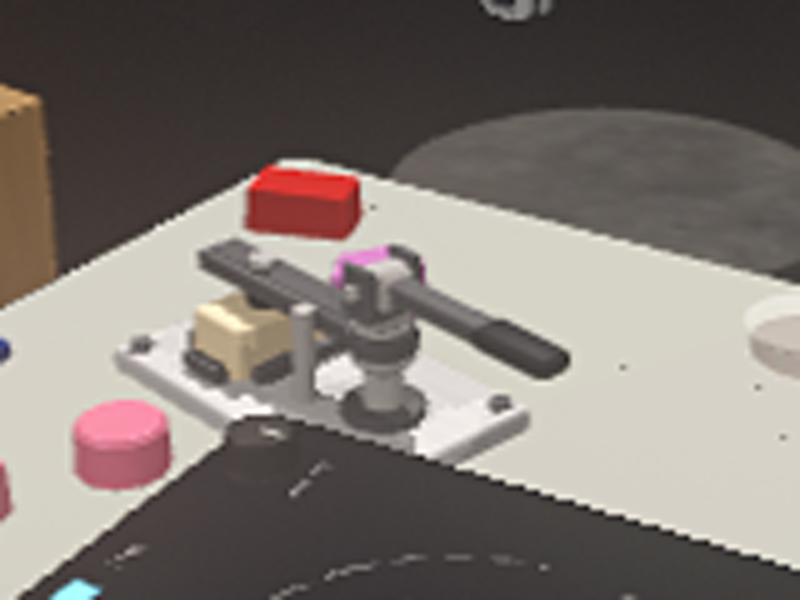

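The lever is level (grip at (525,345)), the strap and pad are down on the bar, the bar is in its nest, and the fingers are clear. I hand it in.

```bash
python3 -c "
from cell import ctrl; print(ctrl.finish_job())"
```

```text
the job is handed in; nothing more can be done
None
```

The strap is on its stop over the bar and the cam lever is pressed fully down; I handed the job in at about 13 s of the 51 s allowed, and no verdict came back.

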